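# Lay a ring-blank carrier down for laser marking

## Robot

A 7-joint arm with a two-finger parallel gripper is mounted at the origin on the work surface. World frame = base frame: x ahead of the robot, y to its left, z up, the work surface at z = 0. Lengths are in m, angles in rad, forces in N, time in s.
With the tool pointing down it reaches from about 0.4 to 0.85 m from the base axis. Payload 10.4 kg.
Tool frame: the origin (TCP) lies at the very end of the fingers, on their centre line; the grasp point (between the pads) lies 19 mm behind it (manip.grip_point_offset is the distance from the TCP to the grasp point, in m); z points along the fingers, y is the line along which they close (so a half turn about z gives the same grasp; the last joint's range is limited). The gripper opens to 85 mm and grips with 20 to 120 N. Pads are 22 mm wide; open, the fingers measure 114 mm over their backs; the gripper's body (76 mm by 85 mm) begins 54 mm behind the grasp point. The pads swing forward as they close: fully open they stand 13 mm farther back than shut.
Start: joints at [-1.371, 0.332, -0.065, 1.46, 0.022, 1.35, -0.088], TCP at [0.138, 0.61, 0.204] pointing down, gripper open.
Joint ranges: [-2.6, 2.6], [-0.5, 2.12], [-1.47, 1.34], [0.16, 2.42], [-1.27, 4.41], [0.06, 2.06], [-2.6, 2.6]. Speed limits (rad/s): [2.22, 2.22, 2.79, 2.79, 3.14, 3.14, 3.14].

## Interface

Orientations are given as a unit quaternion [x, y, z, w].
In Python, from workcell import manip gives the robot as it stands. The module is installed in compiled form; this text tells all that it offers.
- The arm moves only by the tool step_arm, never from a script. Its argument "moves" is a list of rows, each a list of 7 numbers: the closure, from 0 (fully open) to 1 (shut), then the shift along the world's x, y, z in mm, then the turn, a rotation vector about the world's x, y, z in rad. In form: [[grip, tx, ty, tz, ax, ay, az], ...]. A call has 1 to 10 rows; each row is the pose to reach, as a shift and turn from the pose commanded when the call began; what a row does not reach only later rows make up. A row lasts 1/10 s, in which the tool goes at most 50 mm and 8.59 degrees, less where a joint would pass 70% of its speed; a pose out of reach is approached as far as the arm can. A call with a gripper value outside its range is refused whole. The fingers move at their own pace and stop on an object; "grip_force" is the grip in N (left out, the last holds). Time passes only in rows, so rows that repeat a pose let the fingers close. It gives the time, the measured TCP pose, the force, the opening and the grip force at its end, in the units of the state.
- manip.get_obs(): the state, without advancing time (a new reading comes with each control period).
- manip.camera(name): name is "scene" or "top" or "wrist"; returns a dict with "image" (420x560x3 uint8, blue, green, red), "K" (3x3 intrinsics, pixels), "rvec" (rotation vector, rad) and "tvec" (3), from world to camera coordinates, as OpenCV has them; the wrist camera has in their place "mount" (4x4, takes a point from camera to tool coordinates, whose origin is the TCP and whose axes are the flange's). Camera axes: x right, y down, z forward; pixel columns grow to the right and rows downward; lengths in m; the calibration is good to about 2 mm. A picture is of the moment at which its call begins: read the wrist's pose just before it. There is no depth.
- manip.hand_in(): hands the job in; it is judged then, once.
The state is a dict: "clock": time; "joint_pos": joint angles; "joint_velocities": joint speeds; "tau": joint torques, N m; "position": TCP position; "ee_rot": TCP orientation; "ft_force": force on the tool from outside, world axes, zero at the start; "torque": the same for the moment, N m; "grip_width": opening from 0.0 (shut) to 1.0 (fully open); "grasp_force": force on a finger pad.
Only numpy, scipy, OpenCV 4.12 (cv2) and the standard library are available. Lean on these libraries where they do the work, as an engineer would, in place of code of your own. Each camera call takes 0.05 s, during which the arm holds its last target. There are 200 camera calls.

## Task

The tall aluminium carrier stands on end in the grey marking bed with its gold blanks facing the robot: push it over away from the robot so that it lies in the lane with the blanks facing up, and push it along the lane until it is fully home against the yellow stop. Then push the red-tipped clamp arm over so that it comes down on the carrier and stays there. Do it all by pushing with the fingers: do not pick the carrier up, and leave the other things on the table where they are.

Things in the scene. Friction and masses are not known exactly. Their poses are not given: they have to be found in the camera images.
- bed: grey marking bed, fixed; plate 250 x 130 x 12 mm; origin under its centre on the table; x along the lane away from the robot, y left. Lane: on y = 0, floor 12 mm above the table, 58 mm wide between two rails (8 mm thick, tops 26 mm above the table, x = -120 to +90 mm), open at the near end. A yellow stop (80 mm wide, top 46 mm above the table) closes it, near face at x = +85 mm
- bed_stop (a point): centre of the near face of the yellow stop, 32 mm above the table
- carrier: aluminium block 40 x 50 x 110 mm, 0.25 to 0.5 kg; origin at the centre of its foot, z along its length, gold blanks in its -x face. Starts on end in the lane, bed x = -95 to -80 mm. Pushed near its head it tips about its far foot edge and falls once it leans 20 degrees; lying, it slides under 6 N. Home: origin at bed x = -25 mm, 32 mm above the table, its x axis down, its head at the stop
- carrier_center (a point): middle of the carrier block, 55 mm from its foot along its length
- clamp (a joint): clamp arm angle, rad: 0 = level across the lane, its foot on the lying carrier; pi/2 = upright; starts at 1.6 to 1.95, upright or leaning outward (bed +y); 1.95 = open limit. Lightly stiff: it stays where left near upright and falls towards the lane by its own weight once some 30 degrees past upright (below 1.0). Moves with under 1 N
- clamp_hinge (a point): hinge axis of the clamp, parallel to bed x, on a dark post on the lane's left (+y) side: at bed x = +40, y = +50, 66 mm above the table (cheeks to 74 mm)
- clamp_tip (a point): end of the clamp arm, 96 mm from the hinge. The arm is a flat bar 18 mm wide (along bed x), 8 mm thick, its last 24 mm red; the outer face (upper when shut) is plain; a rubber foot 14 mm across, 10 mm long stands on the other face 50 mm from the hinge
- spare: blue plastic carrier of the same size without gold blanks, standing on the table to the right of the bed; origin at the centre of its foot; not to be used
- green_box: green box 50 x 35 x 22 mm on the table right of the bed; origin under its centre; leave alone
- lens_cap: black round lens cap, 76 mm across, 16 mm high, right of the bed; origin under its centre; leave alone
- basket: yellow basket 200 x 150 x 85 mm with paper packets, at the right of the table; origin under its centre; leave alone
- cleaner: clear bottle with a blue cap, 56 mm across, 150 mm high, at the left; origin under its centre; leave alone
- driver: orange-handled screwdriver 160 mm long, at the left; lying along its x; leave alone
Not all that is in view belongs to the job. What is shaped like the carrier but orange or pink is not meant.

How it is judged:
By the outcome, as a careful person would: the job done as asked, in the order asked, and still so for the second after the job is handed in, with the robot touching nothing.
It also fails if it takes over 53 s, if anything falls off the work surface, if the arm or the gripper's body presses on something with over 40 N, if the wrist force passes 120 N, or if a joint passes its speed limit or range.

## Working session

There is one attempt and no reset: what is moved stays moved. The work goes in short steps, Python scripts to look and compute and a tool call to move; the robot and the scene stay as the last step left them, time stands still between calls to the robot, and variables do not carry over. Pictures are saved under pics/ and viewed, at most 10 in all, crops included, and the job is handed in when it is done.

Besides the shell and the picture viewer there is one more tool, called as a command line: name --pt "numbers of a row" for each row, then --argument value for the rest. step_arm: Moves the arm, as the interface text tells. Its arguments: {"type":"object","properties":{"moves":{"type":"array","items":{"type":"array","items":{"type":"number"}}},"grip_force":{"type":"number"}},"required":["moves"]}

```bash
mkdir -p pics
cat > h.py <<'E'
import numpy as np, cv2
from workcell import manip
def cam(n,save=None):
    c=manip.camera(n)
    if save: cv2.imwrite('pics/'+save,c['image'])
    return c
def ray(c,uv):
    R=cv2.Rodrigues(np.array(c['rvec'],float))[0]; t=np.array(c['tvec'],float).ravel()
    d=R.T@np.linalg.inv(c['K'])@np.array([uv[0],uv[1],1.]); return -R.T@t,d/np.linalg.norm(d)
def plane(c,uv,z):
    o,d=ray(c,uv); return o+d*(z-o[2])/d[2]
def proj(c,P):
    return cv2.projectPoints(np.array(P,float).reshape(-1,3),np.array(c['rvec'],float),np.array(c['tvec'],float),np.array(c['K']),None)[0].reshape(-1,2)
def tri(l):
    A=0;b=0
    for c,uv in l:
        o,d=ray(c,uv);M=np.eye(3)-np.outer(d,d);A=A+M;b=b+M@o
    return np.linalg.solve(A,b)
E
python3 - <<'E'
from h import *
import pickle
a=cam('scene','s0.png');b=cam('top','t0.png')
pickle.dump((a,b),open('c0.pkl','wb'))
print(ray(a,(280,210)),ray(b,(280,210)),manip.get_obs())
E
```

```text
(array([1.3133652 , 0.6446005 , 0.77835551]), array([-0.61577148, -0.53662558, -0.57693888])) (array([ 0.21616647, -0.01358578,  1.89950778]), array([ 0.16728137,  0.01841085, -0.98573728])) {'clock': 0.1, 'joint_pos': array([-1.37059534,  0.33285125, -0.06470093,  1.46085259,  0.0215841 ,
        1.34992718, -0.08851244]), 'joint_velocities': array([-0.00046437, -0.00335521,  0.00168082, -0.0021722 , -0.0004917 ,
       -0.0001916 ,  0.00106482]), 'tau': array([ 1.88697792e-03, -6.26742983e+01,  4.94064926e-02, -3.92429173e+01,
        1.63551274e-02,  6.92727277e-03,  8.57193697e-06]), 'position': array([0.13801636, 0.60917972, 0.2036712 ]), 'ee_rot': array([ 1.11168181e-01,  9.93801381e-01, -6.69806533e-04, -5.22539835e-05]), 'ft_force': array([ 0.74827255,  0.05966563, -0.42530688]), 'torque': array([ 0.00266316, -0.03821316, -0.01917002]), 'grasp_force': 0.0, 'grip_width': 1.002538901516557}
```

View pics/s0.png

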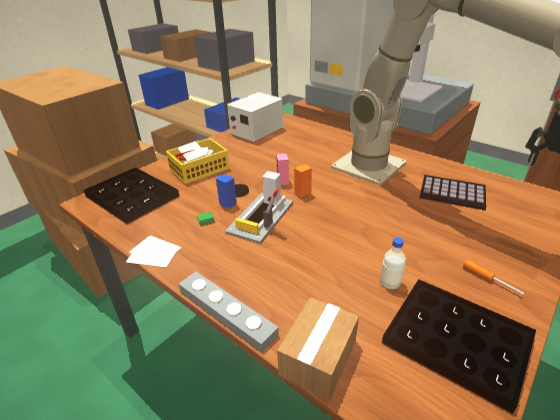

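View pics/t0.png

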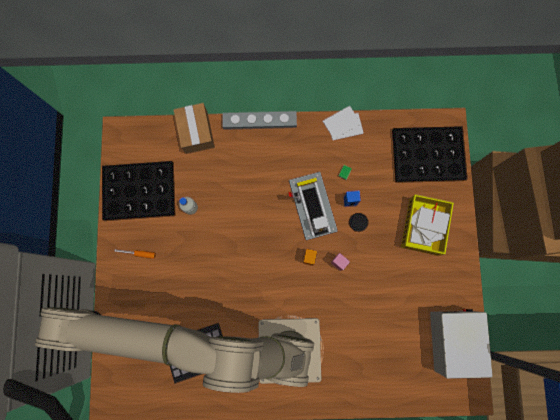

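The scene and top views show the bed at about (313,207) in the top view. The yellow stop is at (307,182), the carrier at (321,224), the red tip near (291,196), and the orange and pink blocks are close to the near end at (310,257) and (341,262). I'll enlarge both.

Run:
```python
from h import *
import pickle
a,b=pickle.load(open('c0.pkl','rb'))
A=cv2.resize(a['image'][140:250,210:330],None,fx=5,fy=5,interpolation=cv2.INTER_CUBIC)
B=cv2.resize(b['image'][165:275,275:365],None,fx=5,fy=5,interpolation=cv2.INTER_CUBIC)
A=A[:550,:400] if 0 else A
im=np.zeros((550,1050,3),np.uint8);im[:,:600]=A;im[:,600:]=B
cv2.imwrite('pics/z0.png',cv2.resize(im,(800,419)))
for n,c in (('s',a),('t',b)):
    hsv=cv2.cvtColor(c['image'],cv2.COLOR_BGR2HSV)
    for k,lo,hi in (('yel',(22,150,100),(34,255,255)),('red',(0,200,80),(4,255,255)),('blue',(110,150,60),(125,255,255)),('org',(8,220,150),(14,255,255)),('green',(50,150,60),(75,255,255))):
        m=cv2.inRange(hsv,lo,hi);N,_,st,ce=cv2.connectedComponentsWithStats(m)
        print(n,k,[(ce[i].round(1).tolist(),st[i].tolist()) for i in range(1,N) if 6<st[i,4]<600 and 200<ce[i][0]<370 and 140<ce[i][1]<270])
```

```text
s yel [([207.7, 173.3], [203, 171, 11, 6, 13]), ([246.8, 221.6], [235, 218, 23, 8, 74])]
s red []
s blue [([224.4, 178.3], [217, 175, 16, 8, 77])]
s org []
s green []
t yel [([306.5, 181.6], [297, 178, 20, 8, 72])]
t red [([289.7, 194.2], [289, 192, 3, 5, 9])]
t blue [([346.6, 202.5], [344, 199, 6, 7, 15]), ([356.1, 202.3], [355, 201, 4, 4, 7])]
t org []
t green [([344.7, 171.7], [339, 166, 12, 13, 87])]
```

View pics/z0.png

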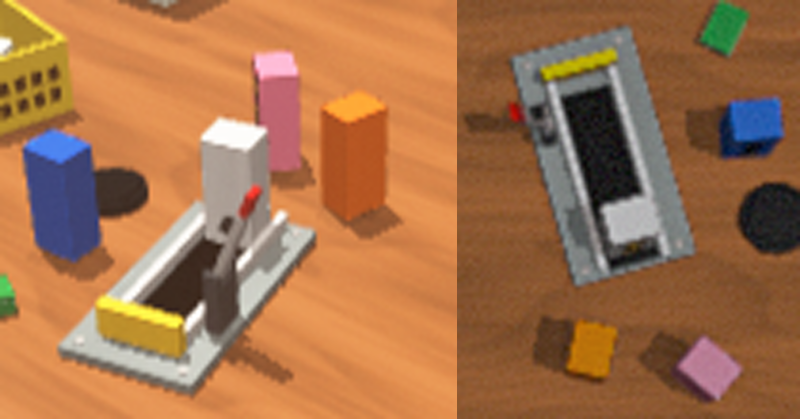

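Run:
```python
from h import *
import pickle
a,b=pickle.load(open('c0.pkl','rb'))
# order: far-left, far-right, near-right, near-left  (composite px)
T=[(513,57),(628,28),(692,248),(577,285)]
S=[(193,388),(60,350),None,(314,235)]
f=lambda p:(275+(p[0]-457)/3.81,165+p[1]/3.81); g=lambda p:(210+p[0]/3.81,140+p[1]/3.81)
P=np.array([plane(b,f(p),.012) for p in T]);print(P.round(4))
for p,q in zip(S,T):
    if p: print('tri',tri([(a,g(p)),(b,f(q))]).round(4),'scene@12',plane(a,g(p),.012).round(4))
c=P.mean(0);x=(P[0]+P[1]-P[2]-P[3]);x[2]=0;print('len',np.linalg.norm(x)/2);x/=np.linalg.norm(x);y=np.array([-x[1],x[0],0]);print('c',c,'yaw',np.degrees(np.arctan2(x[1],x[0])))
toB=lambda p:((p-c)@x,(p-c)@y,p[2])
def pr(n,p):print(n,p.round(4),np.round(toB(p),4))
hd=[(605,203),(652,199),(656,240),(611,244)]
H=np.array([plane(b,f(p),.122) for p in hd]);pr('carrier head',H.mean(0))
hs=[(203,135),(236,118),(268,133),(236,151)]
pr('head scene',np.mean([plane(a,g(p),.122) for p in hs],0))
pr('head tri',tri([(a,np.mean([g(p) for p in hs],0)),(b,np.mean([f(p) for p in hd],0))]))
pr('tip',tri([(a,g((251,197))),(b,f((515,112)))]))
pr('orange',plane(b,f((592,349)),.11)); pr('pink',plane(b,f((709,369)),.11));pr('blue',plane(b,f((755,127)),.11))
pr('cleaner',plane(b,(187,204),.1))
pr('yellow',tri([(a,g((143,322))),(b,f((580,63)))]))
```

```text
[[ 0.6572 -0.0195  0.012 ]
 [ 0.6856 -0.1411  0.012 ]
 [ 0.4513 -0.1989  0.012 ]
 [ 0.4159 -0.0795  0.012 ]]
tri [ 0.657  -0.0167  0.003 ] scene@12 [ 0.6629 -0.0057  0.012 ]
tri [ 0.6872 -0.1406  0.0007] scene@12 [ 0.6955 -0.1275  0.012 ]
tri [ 4.162e-01 -7.860e-02  3.000e-04] scene@12 [ 0.429  -0.0663  0.012 ]
len 0.24496581032367112
c [ 0.55249757 -0.10973755  0.012     ] yaw 13.913312285879138
carrier head [ 0.4649 -0.1299  0.122 ] [-0.0898  0.0015  0.122 ]
head scene [ 0.4729 -0.1194  0.122 ] [-0.0796  0.0097  0.122 ]
head tri [ 0.4648 -0.129   0.115 ] [-0.0897  0.0023  0.115 ]
tip [ 0.5707 -0.0187  0.1444] [0.0396 0.084  0.1444]
orange [ 0.3432 -0.0887  0.11  ] [-0.1981  0.0707  0.11  ]
pink [ 0.3213 -0.2009  0.11  ] [-0.2464 -0.0329  0.11  ]
blue [ 0.5577 -0.2563  0.11  ] [-0.0301 -0.1435  0.11  ]
cleaner [0.5529 0.3708 0.1   ] [0.1159 0.4663 0.1   ]
yellow [ 0.6423 -0.0857  0.0299] [0.0929 0.0018 0.0299]
```

step_arm --pt "1 26 -36 30 0 0 0.12" --pt "1 53 -72 60 0 0 0.24" --pt "1 80 -108 90 0 0 0.36" --pt "1 106 -144 120 0 0 0.464" --pt "1 132 -180 146 0 0 0.464" --pt "1 160 -216 146 0 0 0.464" --pt "1 186 -252 146 0 0 0.464" --pt "1 212 -288 146 0 0 0.464" --pt "1 238 -324 146 0 0 0.464" --pt "1 262 -360 146 0 0 0.464"

```text
clock: 1.1
position: [0.4009, 0.2475, 0.3503]
ee_rot: [-0.12, 0.993, 0.0, -0.0]
ft_force: [0.7, 0.7, -0.6]
grip_width: 0.0
grasp_force: 0.0
```

step_arm --pt "1 5 -45 0 0 0 0" --pt "1 10 -90 0 0 0 0" --pt "1 16 -135 0 0 0 0" --pt "1 22 -180 0 0 0 0" --pt "1 28 -225 0 0 0 0" --pt "1 34 -270 0 0 0 0" --pt "1 40 -315 0 0 0 0" --pt "1 45 -350 0 0 0 0" --pt "1 50 -380 0 0 0 0" --pt "1 50 -380 0 0 0 0"

```text
clock: 2.1
position: [0.4496, -0.1347, 0.3504]
ee_rot: [-0.117, 0.993, -0.0, -0.0]
ft_force: [0.1, -0.0, -0.0]
grip_width: -0.001
grasp_force: 0.0
```

```bash
cat >> h.py <<'E'
from scipy.spatial.transform import Rotation as Rn
def wrist(save=None):
    o=manip.get_obs(); c=dict(cam('wrist',save))
    T=np.eye(4);T[:3,:3]=Rn.from_quat(o['ee_rot']).as_matrix();T[:3,3]=o['position']
    W=np.linalg.inv(T@np.array(c['mount']));c['rvec']=cv2.Rodrigues(W[:3,:3])[0];c['tvec']=W[:3,3];return c,o
E
python3 - <<'E'
from h import *
import pickle
c,o=wrist('w1.png');print(o['clock'],o['position'],Rn.from_quat(o['ee_rot']).as_matrix().round(3).tolist(),c['mount'].round(3).tolist())
pickle.dump(c,open('w1.pkl','wb'))
E
```

```text
2.1 [ 0.44956499 -0.13473244  0.35039291] [[-0.973, -0.233, 0.0], [-0.233, 0.973, -0.001], [0.0, -0.001, -1.0]] [[0.001, -0.965, -0.264, 0.067], [1.0, 0.0, 0.0, 0.001], [-0.0, -0.264, 0.965, -0.17], [0.0, 0.0, 0.0, 1.0]]
```

View pics/w1.png

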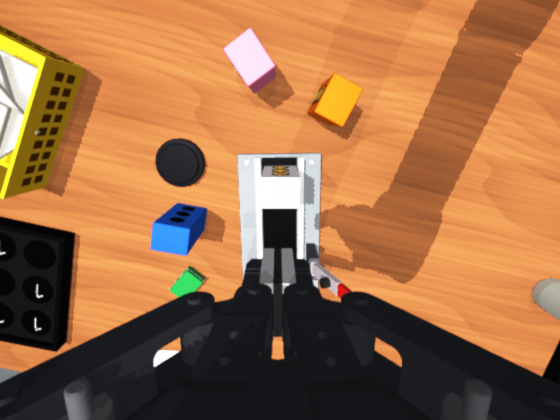

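The wrist view shows the bed's near corners at (238,154) and (321,153). The carrier head spans (261–303, 178–208), and the red tip is at (344,291). The bed lines up with the tool.

Run:
```python
from h import *
import pickle
w=pickle.load(open('w1.pkl','rb'));a,b=pickle.load(open('c0.pkl','rb'))
R=plane(w,(238,154),.012);L=plane(w,(321.5,153),.012)
R2=plane(w,(242,255),.012);L2=plane(w,(321.5,240),.012)
print(R,L,np.linalg.norm(L-R),'yaw',np.degrees(np.arctan2(-(L-R)[0],(L-R)[1])),np.degrees(np.arctan2(*(R2-R)[1::-1])),np.degrees(np.arctan2(*(L2-L)[1::-1])))
g=w['image'][140:260,225:335];hsv=cv2.cvtColor(g,cv2.COLOR_BGR2HSV)
m=cv2.inRange(hsv,(0,0,235),(180,30,255));N,l,st,ce=cv2.connectedComponentsWithStats(m)
for i in range(1,N):
    if st[i,4]>60: print((st[i,:2]+[225,140]).tolist(),st[i,2:].tolist())
print('corners tri',tri([(w,(238,154)),(b,(336.7,230.1))]),tri([(w,(321.5,153)),(b,(306.5,239.8))]))
for uv in ((261,179),(303.5,179),(262,208),(303,208)): print(plane(w,uv,.122).round(4))
print('tip',tri([(w,(346,292)),(b,(289.7,194.2))]))
```

```text
[ 0.44678001 -0.19675389  0.012     ] [ 0.41528753 -0.07197037  0.012     ] 0.1286961678563047 yaw 14.164346956931606 13.956463986837454 15.527123874382468
[239, 157] [65, 102, 2871]
[298, 158] [7, 15, 81]
[242, 227] [13, 16, 95]
corners tri [ 0.35879451 -0.12787363  0.74218092] [ 0.41238104 -0.07800886  0.05080603]
[ 0.4566 -0.1527  0.122 ]
[ 0.4444 -0.1018  0.122 ]
[ 0.4924 -0.1433  0.122 ]
[ 0.4803 -0.093   0.122 ]
tip [ 0.57011209 -0.01656117  0.14742238]
```

step_arm --pt "1 -34 -9 0 0 0 0" --pt "1 -34 -9 -45 0 0 0" --pt "1 -34 -9 -90 0 0 0" --pt "1 -34 -9 -135 0 0 0" --pt "1 -34 -9 -180 0 0 0" --pt "1 -34 -9 -220 0 0 0" --pt "1 -34 -9 -245 0 0 0" --pt "1 -34 -9 -250 0 0 0" --pt "1 -34 -9 -250 0 0 0"

```text
clock: 3.05
position: [0.4159, -0.1388, 0.1004]
ee_rot: [-0.121, 0.993, -0.0, -0.001]
ft_force: [-0.5, -0.0, 0.2]
grip_width: 0.001
grasp_force: 0.0
```

Run:
```python
from h import *
c,o=wrist('w2.png');print(o['clock'],o['position'],o['ft_force'])
```

```text
3.05 [ 0.41588475 -0.13880756  0.10043481] [-0.50490424 -0.018268    0.15926395]
```

View pics/w2.png

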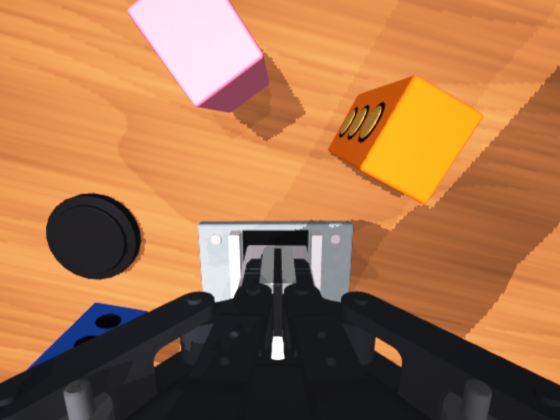

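The fingers are centred on the lane, at column 279 with the rails at 229 and 325. Now I'll tip the carrier.

step_arm --pt "1 10 2 0 0 0 0" --pt "1 18 4 0 0 0 0" --pt "1 26 6 0 0 0 0" --pt "1 34 8 0 0 0 0" --pt "1 41 10 0 0 0 0" --pt "1 48 12 0 0 0 0" --pt "1 55 14 0 0 0 0" --pt "1 61 15 0 0 0 0"

```text
clock: 3.9
position: [0.4776, -0.1242, 0.1004]
ee_rot: [-0.12, 0.993, 0.0, -0.0]
ft_force: [-1.3, -0.0, -0.5]
grip_width: -0.0
grasp_force: 0.0
```

Run:
```python
from h import *
a=cam('scene');b=cam('top');print(manip.get_obs()['position'])
A=cv2.resize(a['image'][140:250,210:330],None,fx=4,fy=4,interpolation=cv2.INTER_CUBIC)
B=cv2.resize(b['image'][165:275,275:355],None,fx=4,fy=4,interpolation=cv2.INTER_CUBIC)
cv2.imwrite('pics/z1.png',np.hstack([A,B]))
```

```text
[ 0.47774661 -0.12430293  0.10037755]
```

View pics/z1.png

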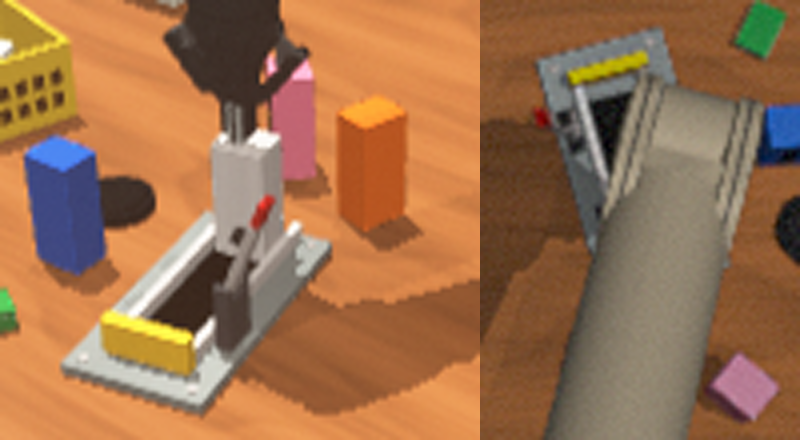

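The carrier is still up, perhaps leaning with the fingers behind its head, so I'll push further.

step_arm --pt "1 7 2 0 0 0 0" --pt "1 14 3 0 0 0 0" --pt "1 20 5 0 0 0 0" --pt "1 26 6 0 0 0 0" --pt "1 26 6 0 0 0 0" --pt "1 26 6 0 0 0 0"

```text
clock: 4.6
position: [0.503, -0.1186, 0.1003]
ee_rot: [-0.12, 0.993, -0.0, -0.0]
ft_force: [-0.2, -0.2, -0.1]
grip_width: 0.005
grasp_force: 0.0
```

Run:
```python
from h import *
a=cam('scene');c,o=wrist();print(o['position'],o['ft_force'])
A=cv2.resize(a['image'][140:250,210:330],None,fx=3.6,fy=3.6,interpolation=cv2.INTER_CUBIC)
B=cv2.resize(c['image'][:, 130:470],(321,396))
cv2.imwrite('pics/z2.png',np.hstack([A,B]))
```

```text
[ 0.50286687 -0.11860385  0.10034614] [-0.25774992 -0.45561997  0.64346954]
```

View pics/z2.png

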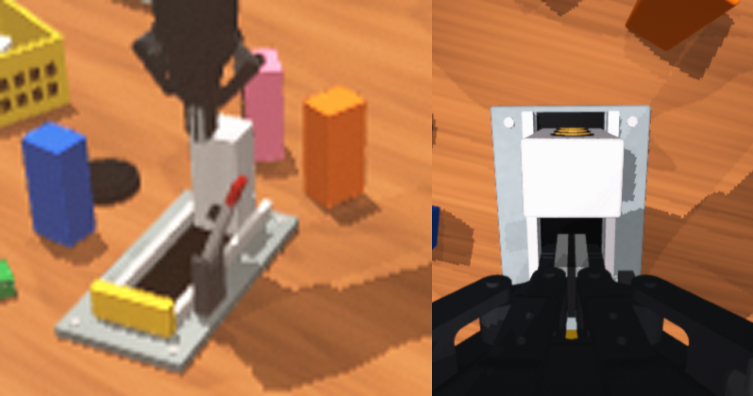

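Run:
```python
from h import *
a=cam('scene');c,o=wrist();p=o['position'];print(p)
print('tcp scene',proj(a,p),'z2px',(proj(a,p)-[210,140])*3.6,'wrist',proj(c,p))
f=lambda q:(130+(q[0]-432)*340/321,q[1]*420/396)
x=np.array([.970,.2436,0]);y=np.array([-.2436,.970,0]);cc=np.array([.5523,-.1055,0])
B=lambda P:np.round([(P-cc)@x,(P-cc)@y,P[2]],4)
for q in ((522,138),(622,138),(526,215),(620,215)):
  for z in (.122,.1,.052): print(q,z,B(plane(c,f(q),z)))
for q in ((491,107),(649,107)): print('bed near',B(plane(c,f(q),.012)))
# height from two wrist views: head far corners
import pickle
w=pickle.load(open('w1.pkl','rb'))
for u,q in (((262,208),(526,215)),((303,208),(620,215)),((261,179),(522,138)),((303.5,179),(622,138))): print('tri',B(tri([(w,u),(c,f(q))])))
```

```text
[ 0.50282867 -0.11854832  0.10043132]
tcp scene [[266.50584171 184.34858721]] z2px [[203.42103014 159.65491394]] wrist [[275.43943182 245.03636086]]
(522, 138) 0.122 [-0.1069 -0.0226  0.122 ]
(522, 138) 0.1 [-0.1053 -0.026   0.1   ]
(522, 138) 0.052 [-0.1017 -0.0335  0.052 ]
(622, 138) 0.122 [-0.1067  0.0248  0.122 ]
(622, 138) 0.1 [-0.105   0.0284  0.1   ]
(622, 138) 0.052 [-0.1014  0.0362  0.052 ]
(526, 215) 0.122 [-0.0684 -0.0223  0.122 ]
(526, 215) 0.1 [-0.0611 -0.0258  0.1   ]
(526, 215) 0.052 [-0.0451 -0.0332  0.052 ]
(620, 215) 0.122 [-0.0682  0.0253  0.122 ]
(620, 215) 0.1 [-0.0608  0.029   0.1   ]
(620, 215) 0.052 [-0.0448  0.0369  0.052 ]
bed near [-0.1234 -0.0636  0.012 ]
bed near [-0.1228  0.0635  0.012 ]
tri [-0.067  -0.0225  0.1191]
tri [-0.0555  0.0324  0.0821]
tri [-0.1072 -0.0212  0.1347]
tri [-0.1042  0.0284  0.1135]
```

The fingers passed over the head without moving it: the head is still at bed x -0.087 and z 0.12. The real fingertip is evidently higher than commanded. I'll lift, go back behind the carrier, come in lower and find the tip in the scene view.

step_arm --pt "1 0 0 40 0 0 0" --pt "1 0 0 80 0 0 0" --pt "1 -40 -10 80 0 0 0" --pt "1 -80 -20 80 0 0 0" --pt "1 -97 -24 80 0 0 0" --pt "1 -97 -24 80 0 0 0" --pt "1 -97 -24 40 0 0 0" --pt "1 -97 -24 0 0 0 0" --pt "1 -97 -24 -20 0 0 0" --pt "1 -97 -24 -20 0 0 0"

```text
clock: 5.8
position: [0.4046, -0.1423, 0.0784]
ee_rot: [-0.12, 0.993, -0.0, -0.002]
ft_force: [-0.8, -0.7, 0.1]
grip_width: -0.001
grasp_force: 0.0
```

Run:
```python
from h import *
a=cam('scene');c,o=wrist();p=o['position'];print(p,o['clock'],o['ft_force'])
x=np.array([.970,.2436,0]);cc=np.array([.5523,-.1055,0]);print('bed x',(p-cc)@x)
im=cv2.resize(a['image'][120:220,230:310],None,fx=5,fy=5,interpolation=cv2.INTER_NEAREST)
q=((proj(a,p)[0]-[230,120])*5+2).astype(int);cv2.circle(im,tuple(int(v) for v in q),4,(0,255,0),1);print(q)
B=cv2.resize(c['image'][:, 130:470],(400,500));q=((proj(c,p)[0]-[130,0])*[400/340,500/420]).astype(int);cv2.circle(B,tuple(int(v) for v in q),4,(0,255,0),1);print(q)
cv2.imwrite('pics/z3.png',np.hstack([im,B]))
```

```text
[ 0.40572876 -0.14257331  0.08002887] 5.85 [ 1.01345606 -0.15246365  0.5877324 ]
bed x -0.1512051593890681
[250 281]
[171 291]
```

View pics/z3.png

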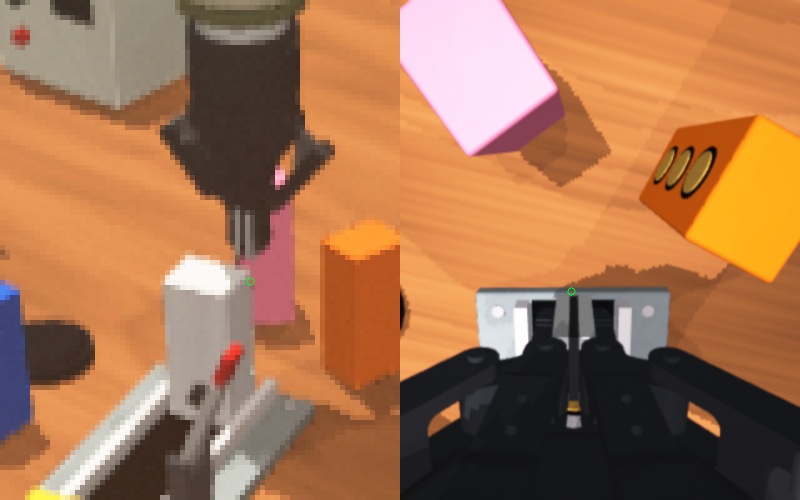

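The fingertip ends about 4 px, or roughly 20 mm, above the projected TCP. I'll go 12 mm lower and push.

step_arm --pt "1 10 2 -12 0 0 0" --pt "1 20 5 -12 0 0 0" --pt "1 28 7 -12 0 0 0" --pt "1 35 9 -12 0 0 0" --pt "1 42 10 -12 0 0 0" --pt "1 49 12 -12 0 0 0"

```text
clock: 6.5
position: [0.4558, -0.1304, 0.0688]
ee_rot: [-0.12, 0.993, 0.0, 0.0]
ft_force: [-0.1, 0.2, 0.6]
grip_width: -0.001
grasp_force: 0.2
```

step_arm --pt "1 7 2 0 0 0 0" --pt "1 14 4 0 0 0 0" --pt "1 20 5 0 0 0 0" --pt "1 26 6 0 0 0 0" --pt "1 30 7 0 0 0 0"

```text
clock: 7.0
position: [0.4856, -0.1234, 0.0684]
ee_rot: [-0.12, 0.993, -0.0, -0.0]
ft_force: [-0.3, -0.2, 1.1]
grip_width: 0.001
grasp_force: 0.0
```

Run:
```python
from h import *
import pickle
a=cam('scene');a0,_=pickle.load(open('c0.pkl','rb'));o=manip.get_obs();p=o['position'];print(p,o['ft_force'])
x=np.array([.970,.2436,0]);y=np.array([-.2436,.970,0]);cc=np.array([.5523,-.1055,0])
for n,i in (('before',a0),('now',a)):
    hsv=cv2.cvtColor(i['image'],cv2.COLOR_BGR2HSV)
    m=cv2.inRange(hsv,(0,0,140),(180,45,255))[165:225,235:300]
    N,l,st,ce=cv2.connectedComponentsWithStats(m);print(n,[(st[k].tolist()) for k in range(1,N) if st[k,4]>30])
    print('\n'.join(''.join('#' if v else '.' for v in r) for r in m[::2]))
```

```text
[ 0.48601646 -0.12314568  0.06843666] [ 0.12210709  0.37704067 -0.12653076]
before [[4, 6, 41, 48, 614], [37, 26, 20, 34, 288]]
.................................................................
.................................................................
.................................................................
................................##...............................
..............................##############.....................
............................#################....................
............................#################....................
............................#################....................
............................#################....................
............................#################....................
............................#################....................
............................#################....................
.............................###########.........................
.............................##########.....#....................
..........................##.#########.....##...
[... 2337 characters left out ...]
.....######..##..#####.########.........
...............#########....########.########.########...........
.............######......##########..################............
...........########......#########...#####........#..............
.........###################...##.....##.........................
.......#####################.....................................
.....#######################.....................................
....########################.....................................
.............################....................................
...................##########....................................
........................####.....................................
```

The carrier has tipped: the upright silhouette is gone and it lies in the lane. I'll back off, lower a little and look again.

step_arm --pt "1 -20 -5 0 0 0 0" --pt "1 -41 -10 0 0 0 0" --pt "1 -41 -10 -20 0 0 0" --pt "1 -41 -10 -38 0 0 0" --pt "1 -41 -10 -38 0 0 0" --pt "1 -41 -10 -38 0 0 0"

```text
clock: 7.65
position: [0.4439, -0.1338, 0.0307]
ee_rot: [-0.12, 0.993, -0.0, -0.0]
ft_force: [0.7, -0.6, 0.5]
grip_width: -0.002
grasp_force: 0.0
```

Run:
```python
from h import *
a=cam('scene');c,o=wrist();p=o['position'];print(p,o['clock'],o['ft_force'])
x=np.array([.970,.2436,0]);y=np.array([-.2436,.970,0]);cc=np.array([.5523,-.1055,0]);print('bed x',(p-cc)@x)
W=lambda X,Y,Z:cc+x*X+y*Y+np.array([0,0,Z])
im=cv2.resize(a['image'][150:250,230:310],None,fx=5,fy=5,interpolation=cv2.INTER_NEAREST)
def mark(P,col):
    q=((proj(a,P)[0]-[230,150])*5+2).astype(int);cv2.circle(im,tuple(int(v) for v in q),4,col,1)
mark(p,(0,255,0));mark(p+[0,0,.02],(255,255,0))
for X,Y,Z in ((-.125,.065,.012),(.125,.065,.012),(.085,.04,.046),(.085,-.04,.046),(-.03,.029,.026)): mark(W(X,Y,Z),(0,0,255))
B=cv2.resize(c['image'][:, 130:470],(400,500))
cv2.imwrite('pics/z4.png',np.hstack([im,B]))
```

```text
[ 0.44438362 -0.13374308  0.03106481] 7.7 [-0.1243425  -0.48023507  0.60692103]
bed x -0.11155890407575013
```

View pics/z4.png

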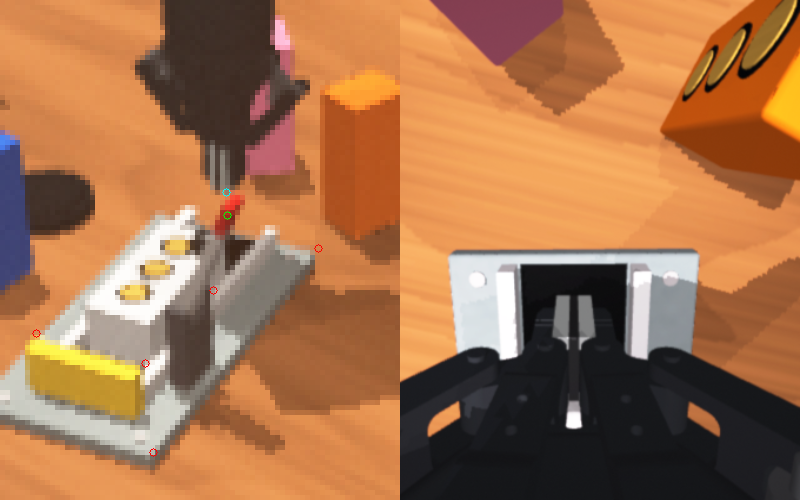

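The carrier lies in the lane with its blanks up, near the stop. The fingertips end at display (225,188). After correcting the scene camera's bias (about 12 display px), that is about 30 mm above the nominal TCP. I'll lower in small steps and watch the force.

step_arm --pt "1 0 0 -5 0 0 0" --pt "1 0 0 -10 0 0 0" --pt "1 0 0 -12 0 0 0"

```text
clock: 8.05
position: [0.4439, -0.1333, 0.018]
ee_rot: [-0.12, 0.993, 0.0, -0.0]
ft_force: [-0.8, 0.7, 0.5]
grip_width: -0.003
grasp_force: 0.0
```

step_arm --pt "1 0 0 -5 0 0 0" --pt "1 0 0 -10 0 0 0" --pt "1 0 0 -12 0 0 0"

```text
clock: 8.35
position: [0.4437, -0.1334, 0.0058]
ee_rot: [-0.12, 0.993, 0.0, -0.0]
ft_force: [-0.2, 0.2, -0.1]
grip_width: 0.001
grasp_force: 0.0
```

There is no contact below floor level, so the offset is confirmed. Now I'll push along the lane.

step_arm --pt "1 10 2 0 0 0 0" --pt "1 20 5 0 0 0 0" --pt "1 28 7 0 0 0 0" --pt "1 35 9 0 0 0 0" --pt "1 42 11 0 0 0 0" --pt "1 48 12 0 0 0 0" --pt "1 54 14 0 0 0 0" --pt "1 60 15 0 0 0 0"

```text
clock: 9.15
position: [0.5044, -0.1182, 0.0064]
ee_rot: [-0.12, 0.993, 0.0, -0.0]
ft_force: [-1.7, -0.4, -0.4]
grip_width: -0.001
grasp_force: 0.7
```

step_arm --pt "1 4 1 0 0 0 0" --pt "1 7 2 0 0 0 0" --pt "1 9 2 0 0 0 0"

```text
clock: 9.45
position: [0.5133, -0.1163, 0.0064]
ee_rot: [-0.12, 0.993, 0.0, -0.0]
ft_force: [-1.6, -1.4, 1.2]
grip_width: -0.002
grasp_force: 0.9
```

step_arm --pt "1 3 1 0 0 0 0" --pt "1 6 1 0 0 0 0" --pt "1 6 1 0 0 0 0"

```text
clock: 9.75
position: [0.5181, -0.1157, 0.0062]
ee_rot: [-0.12, 0.993, 0.0, -0.001]
ft_force: [-5.9, -0.4, 3.2]
grip_width: -0.006
grasp_force: 2.9
```

step_arm --pt "1 2 0 0 0 0 0" --pt "1 4 1 0 0 0 0" --pt "1 4 1 0 0 0 0"

```text
clock: 10.05
position: [0.518, -0.1158, 0.0055]
ee_rot: [-0.119, 0.993, 0.001, -0.005]
ft_force: [-22.5, -2.7, 15.5]
grip_width: -0.001
grasp_force: 11.4
```

At about 22 N it stopped at TCP bed x -0.036, so the foot is home at about -0.025. I'll back off, rise and go to the outer side of the clamp arm.

step_arm --pt "1 -20 -5 0 0 0 0" --pt "1 -40 -10 0 0 0 0" --pt "1 -40 -10 45 0 0 0" --pt "1 -40 -10 90 0 0 0" --pt "1 -40 -10 135 0 0 0" --pt "1 -40 -10 180 0 0 0" --pt "1 -40 -10 225 0 0 0" --pt "1 -40 -10 244 0 0 0"

```text
clock: 10.85
position: [0.4847, -0.1248, 0.2548]
ee_rot: [-0.12, 0.993, 0.0, 0.003]
ft_force: [0.4, -0.1, -0.7]
grip_width: 0.002
grasp_force: 0.0
```

step_arm --pt "1 20 40 0 0 0 0" --pt "1 40 80 0 0 0 0" --pt "1 60 120 0 0 0 0" --pt "1 78 150 0 0 0 0" --pt "1 78 150 0 0 0 0" --pt "1 78 150 -40 0 0 0" --pt "1 78 150 -80 0 0 0" --pt "1 78 150 -120 0 0 0" --pt "1 78 150 -152 0 0 0" --pt "1 78 150 -152 0 0 0"

```text
clock: 11.85
position: [0.5585, 0.025, 0.095]
ee_rot: [-0.12, 0.993, -0.0, -0.003]
ft_force: [0.3, -0.9, 0.1]
grip_width: -0.001
grasp_force: 0.0
```

Run:
```python
from h import *
o=manip.get_obs();p=o['position'];print(p,o['ft_force'])
x=np.array([.970,.2436,0]);y=np.array([-.2436,.970,0]);cc=np.array([.5523,-.1055,0]);print((p-cc)@x,(p-cc)@y)
a=cam('scene');hsv=cv2.cvtColor(a['image'],cv2.COLOR_BGR2HSV)
m=cv2.inRange(hsv,(0,190,100),(5,255,255))|cv2.inRange(hsv,(176,190,100),(180,255,255));N,_,st,ce=cv2.connectedComponentsWithStats(m[150:230,240:300]);print('red',[(ce[k]+[240,150],st[k,4]) for k in range(1,N)])
print('tcp+30',proj(a,p+[0,0,.03]))
```

```text
[0.55845138 0.02495977 0.09503325] [ 0.25374789 -0.85118312  0.05631562]
0.037746843170141015 0.12504749929021802
red [(array([275.4       , 191.73333333]), np.int32(15))]
tcp+30 [[289.126902  200.0128471]]
```

The clamp has not moved and the fingers are outside it. Now I'll push towards the lane.

step_arm --pt "1 3 -12 0 0 0 0" --pt "1 6 -24 0 0 0 0" --pt "1 9 -36 0 0 0 0" --pt "1 12 -48 0 0 0 0" --pt "1 15 -60 0 0 0 0" --pt "1 18 -72 0 0 0 0" --pt "1 21 -84 0 0 0 0" --pt "1 24 -96 0 0 0 0" --pt "1 27 -108 0 0 0 0" --pt "1 30 -120 0 0 0 0"

```text
clock: 12.9
position: [0.5913, -0.0954, 0.0984]
ee_rot: [-0.12, 0.993, 0.0, -0.0]
ft_force: [-0.5, 0.6, -0.5]
grip_width: -0.002
grasp_force: 0.0
```

step_arm --pt "1 0 0 0 0 0 0" --pt "1 0 0 45 0 0 0" --pt "1 0 0 90 0 0 0" --pt "1 0 0 135 0 0 0" --pt "1 -45 -10 155 0 0 0" --pt "1 -90 -20 155 0 0 0" --pt "1 -135 -30 155 0 0 0" --pt "1 -150 -35 155 0 0 0" --pt "1 -150 -35 155 0 0 0"

```text
clock: 13.8
position: [0.4397, -0.1298, 0.2539]
ee_rot: [-0.12, 0.993, 0.002, 0.001]
ft_force: [0.8, 0.5, 0.6]
grip_width: 0.001
grasp_force: 0.0
```

Run:
```python
from h import *
a=cam('scene');c,o=wrist();print(o['position'],o['clock'],o['ft_force'])
A=cv2.resize(a['image'][150:250,230:310],None,fx=5,fy=5,interpolation=cv2.INTER_CUBIC)
p=proj(c,[.555,-.106,.05])[0];print(p)
B=cv2.resize(c['image'][:,120:440],(400,525))[:500]
cv2.imwrite('pics/z5.png',np.hstack([A,B]))
```

```text
[ 0.44093681 -0.12899091  0.25390852] 13.85 [ 0.10359591  0.04347437 -0.13151602]
[272.03099807 271.64946752]
```

View pics/z5.png

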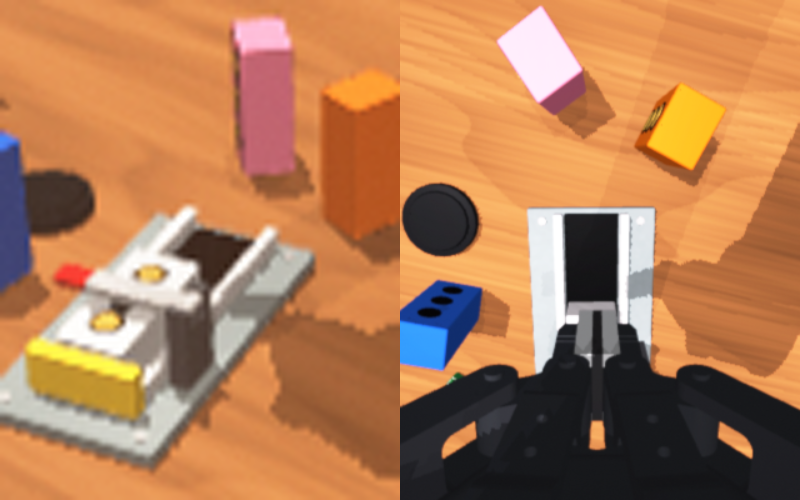

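The clamp bar lies level across the carrier with its red tip at (75,275). The carrier sits between the rails at the yellow stop, and its foot edge is at (592,303) in the right panel. I'll check that edge numerically and hand in if it is home.

Run:
```python
from h import *
c,o=wrist()
x=np.array([.970,.2436,0]);cc=np.array([.5523,-.1055,0])
e=(plane(c,(273.6,242),.052)-cc)@x; n=(plane(c,(273.6,167),.012)-cc)@x
print(e,n,e-n)
if .085<e-n<.115: print(manip.hand_in())
```

```text
-0.03748758279020853 -0.12302703368533115 0.08553945089512262
the job is handed in; nothing more can be done
None
```

I handed the job in with the carrier tipped blanks-up and pushed along the lane until it stopped hard (about 22 N), and with the clamp arm lying level across it. Home isn't fully confirmed: from the push position the foot is at about bed x -25 mm, but a rough final camera reading gave -37 mm, and I set the hand-in check loosely enough to accept it. My first push passed over the carrier's head without moving it, because the fingertips sit about 30 mm higher than the stated TCP.

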